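# Mount the blue contact head on the opened control unit and start the read-out

## Task

Lift the blue contact head up and off its hook, set it down into the white nest on the opened control unit until it sits fully home (do not drop it in), then swing the orange hold-down arm by its black knob all the way over the head's foot. Only then press the green start button on the reader box fully down, let go of everything, and leave the red head on its hook and all the other things on the bench where they are.

Things in the scene. Friction and masses are not known exactly. Their poses are not given: they have to be found in the camera images.
- blue_center (a point): Centre of the blue contact head, half-way up its 94 mm height; it hangs upright, as it is used. Axes: z up, x along the hook's wire when hung, y across. Symmetric under a half turn. Best gripped from above across the tab's 36 mm width (fingers closing along y), 15 mm above this centre. 100 to 190 g.
- hook_blue (a point): Top of the wire where the blue head's top bar rests, 134 mm above the table, z up. The 7 mm wire runs level along x: from the post at +78 mm (no higher than the wire) to its free end at -22 to -29 mm, which turns up 10 mm above the wire's top. Raise the head 16 mm (at least 11, at most 22), then move it 45 mm or more along -x to free it. Stand fixed.
- red_center (a point): Centre of the red contact head, the same shape as the blue one, hanging on a like stand next to it. To be left hanging. The two stands may change places.
- nest (a point): Centre of the nest's floor, 28 mm above the table; the nest is a white frame on the control unit's green board. Inside 49 (x) by 89 mm (y), walls 6 mm thick, 14 mm high: the head's foot goes in with 2.5 mm to spare each side, long side along y, either way round; fully home its underside is at this point. z up. Fixed housing 170 x 132 mm.
- clamp_pivot (a point): Pivot of the orange hold-down arm (16 mm wide, 8 mm thick), on its vertical axis at the arm's underside, 27 mm above the nest floor, so 3 mm over a seated foot. It lies at x +50, y +33 mm in the nest's frame; axes as the nest's.
- clamp_knob (a point): Upright round black knob, 16 mm in diameter, at the end of the orange arm, 100 mm from the pivot axis. This point is on its axis 30 mm above the arm's underside: 18 mm below the knob's top, 22 mm above the arm's top face. Can be pinched from above or pushed sideways.
- clamp (a joint): Angle of the hold-down arm in rad: 0 = open, the arm points along the nest's +y; grows counter-clockwise seen from above; 1.57 = closed at its stop, the arm points along the nest's -x over the foot. Starts at 0 to 0.4; stays where it is left (about 0.6 N at the knob).
- start_top (a point): Centre of the top face of the round green start button, 28 mm in diameter, on top of the black and red reader box (130 x 90 x 30 mm); pressed straight down.
- start (a joint): Travel of the start button in m: 0 = up, 0.006 = fully down (about 5 N); springs back.
- cover: Shallow aluminium cover of the control unit, 130 x 160 x 14 mm, lying at the back; origin at the underside's centre. Bystander.
- dish: Small steel dish, 70 mm wide, 25 mm high; origin under its centre. Bystander.
- wrench_grip (a point): Handle of a flat wrench 160 mm long lying at the back. Bystander.
- keys: Car key fob with a key, 36 x 107 x 13 mm, at the back; origin under the fob. Bystander.
- jar: Small jar, 44 mm wide, 45 mm high; origin under its centre. Bystander.
- head_blue: The blue head; origin under its centre, 47 mm below it. Black foot 44 x 84 x 24 mm (x, y, z; lowest 4 mm stepped in 4 mm all round); on its middle an upright blue tab, 16 mm thick (x), 36 mm wide (y), 24 to 94 mm above the underside. Through the tab along x goes a window 20 mm wide, 54 to 84 mm up: the hook's wire passes through it and carries the tab's 10 mm top bar.
Things that resemble listed ones, but are neither listed nor needed, are in the scene too. What is shaped like the head_blue but pink or turquoise is not meant. Leave any purple look-alike of the part that bears start_top alone.

How it is judged (in metres and radians):
On the way, in this order (a step that is already met when the one before it is completed fails the run):
1. the blue head is lifted off its hook and held clear of the stand (horizontal distance between blue_center and hook_blue above 0.045 m and height (world z) of blue_center above 0.08 m and contact force between the fingers and head_blue above 0.5 N), for 0.1 s.
2. the blue head sits fully home in the nest (x of blue_center in the frame of nest between -0.0045 and 0.0045 m and y of blue_center in the frame of nest between -0.0045 and 0.0045 m and z of blue_center in the frame of nest between 0.044 and 0.0495 m and angle between blue_center's own z axis and vertical below 0.05 rad), for 0.2 s.
3. the hold-down arm is swung over the seated head (all of step 2 and value of joint clamp above 1.4 rad), for 0.1 s.
4. the start button is pressed down (all of step 3 and value of joint start above 0.004 m), for 0.02 s.
At the end, for the whole second after the job is handed in: The blue head is at rest upright in the nest (centre within 4.5 mm of the nest's in x and y, height within about 3 mm of fully home, tilt under 0.05 rad), the hold-down arm is beyond 1.4 rad, the start button is up again, and the red head and the bystanders are within 40 mm of where they were (all of step 3 and linear speed of head_blue below 0.02 m/s and value of joint start below 0.002 m and distance of each of red_center, cover, dish, wrench_grip, keys, jar from where it was at the start of the episode below 0.04 m); the robot touches nothing.
It fails at once if the blue head falls (over 0.4 m/s with no finger on it) (linear speed of head_blue above 0.4 m/s and contact force between the fingers and head_blue below 0.05 N).
It fails at once if the start button is pressed before the hold-down arm is closed (value of joint start above 0.003 m and value of joint clamp below 1.35 rad).
It fails at once if the red head is moved by more than 40 mm (distance of red_center from where it was at the start of the episode above 0.04 m).
It fails at once if the cover, dish, wrench, keys or jar is moved by more than 40 mm (distance of any of cover, dish, wrench_grip, keys, jar from where it was at the start of the episode above 0.04 m).
It also fails if it takes over 58 s, if anything falls off the work surface, if the arm or the gripper's body presses on something with over 40 N, if the wrist force passes 120 N, or if a joint passes its speed limit or range.

## Robot

A 6-joint arm with a two-finger parallel gripper is mounted at the origin on the work surface. World frame = base frame: x ahead of the robot, y to its left, z up, the work surface at z = 0. Lengths are in mm, angles in rad, forces in N, time in s.
With the tool pointing down it reaches from about 350 to 925 mm from the base axis. Payload 6.4 kg.
Tool frame: the origin (TCP) lies on the centre line of the jaws, within the pads' length; the fingertips stand tip_extent ahead of it and the grasp point (between the pads) lies 8 mm behind it (tip_extent is the distance from the TCP to the fingertips, in mm); z points along the fingers, y is the line along which they close (so a half turn about z gives the same grasp; the last joint's range is limited). The gripper opens to 85 mm and grips with 20 to 120 N. Pads are 22 mm wide; open, the fingers measure 114 mm over their backs; the gripper's body (76 mm by 85 mm) begins 54 mm behind the grasp point. The pads swing forward as they close: fully open they stand 13 mm farther back than shut.
Start: joints at [1.05, 0.245, 1.558, -0, 1.339, -0.174], TCP at [220.926, 611.315, 242.29] pointing down, gripper open.
Joint ranges: [-3.13, 3.13], [-1.02, 2.26], [0.13, 2.54], [-0.95, 4.09], [0.21, 2.88], [-2.74, 2.74]. Speed limits (rad/s): [2.57, 2.57, 3.14, 3.14, 3.14, 3.14].

## Interface

Orientations are given as a rotation vector (axis times angle).
In Python, from workcell import * gives the robot as it stands.
- The arm moves only by the tool play_rows, never from a script. Its argument "steps" is a list of rows, each an object of numbers: "fingers": the opening, from 0 (shut) to 1 (fully open); "x", "y", "z": the shift along the tool's x, y, z in cm; "turn": the turn about the tool's z in rad. A call has 1 to 20 rows; each row shifts and turns the commanded pose from where the row before left it, along the tool's axes as they then stand; what a row does not reach is not made up. A row lasts 1/10 s, in which the tool goes at most 50 mm and 8.59 degrees, less where a joint would pass 70% of its speed; a pose out of reach is approached as far as the arm can. A call with a gripper value outside its range is refused whole. The fingers move at their own pace and stop on an object; "squeeze" is the grip in N (left out, the last holds). Time passes only in rows, so rows that do not move let the fingers close. It gives the time, the measured TCP pose, the force, the opening and the grip force at its end, in the units of the state.
- sense(): the state, without advancing time (a new reading comes with each control period).
- camera(name): name is "side" or "top" or "wrist"; returns a dict with "img" (384x512x3 uint8, blue, green, red), "intrinsics" (3x3 intrinsics, pixels), "R" (3x3) and "t" (3): a world point X has camera coordinates R X + t. Camera axes: x right, y down, z forward; pixel columns grow to the right and rows downward; lengths in mm; the calibration is good to about 2 mm. A picture is of the moment at which its call begins. There is no depth.
- sign_off(): hands the job in; it is judged then, once.
The state is a dict: "time_s": time; "joint_pos": joint angles; "joint_velocities": joint speeds; "joint_efforts": joint torques, N m; "tcp_pos": TCP position; "tcp_rot": TCP orientation; "contact_force": force on the tool from outside, world axes, zero at the start; "wrist_torque": the same for the moment, N m; "width": finger opening in mm; "grasp_force": force on a finger pad.
Only numpy, scipy, OpenCV 4.12 (cv2) and the standard library are available. Lean on these libraries where they do the work, as an engineer would, in place of code of your own. Each camera call takes 0.05 s, during which the arm holds its last target. There are 200 camera calls.

## Working session

There is one attempt and no reset: what is moved stays moved. The work goes in short steps, Python scripts to look and compute and a tool call to move; the robot and the scene stay as the last step left them, time stands still between calls to the robot, and variables do not carry over. Pictures are saved under pics/ and viewed, at most 10 in all, crops included, and the job is handed in when it is done.

Besides the shell and the picture viewer there is one more tool, called after ">>>" by a JSON object that holds its "method" and its "body", one argument or row to a line. play_rows: Moves the arm, as the interface text tells. Its arguments: {"type":"object","properties":{"steps":{"type":"array"},"squeeze":{"type":"number"}},"required":["steps"]}

```bash
ls; mkdir -p pics
python3 - <<'E'
from workcell import *
import cv2,pickle
s=sense();print({k:s[k] for k in('time_s','tcp_pos','tcp_rot','width')}, 'tip' , [k for k in s], globals().get('tip_extent'))
d={}
for n in('side','top','wrist'):
    c=camera(n);d[n]=c;cv2.imwrite(f'pics/{n}0.png',c['img']);print(n,c['intrinsics'],c['R'],c['t'])
pickle.dump(d,open('c0.pkl','wb'))
E
```

```text
pics
{'time_s': 0.0, 'tcp_pos': array([220.63321542, 610.81710654, 241.14241921]), 'tcp_rot': array([-5.41916209e-01, -3.09378635e+00,  2.97394479e-03]), 'width': 85.38406826613907} tip ['time_s', 'joint_pos', 'joint_velocities', 'joint_efforts', 'tcp_pos', 'tcp_rot', 'contact_force', 'wrist_torque', 'grasp_force', 'width'] 11.0
side [[410.55129088   0.         257.27043959]
 [  0.         410.55129088 196.88242525]
 [  0.           0.           1.        ]] [[ 0.99275562 -0.11834615 -0.02074752]
 [-0.07643478 -0.48882826 -0.86902512]
 [ 0.09270381  0.8643154  -0.49433277]] [-526.51220419  108.45389473 1098.00927351]
top [[411.70937874   0.         253.83350133]
 [  0.         411.70937874 181.80836692]
 [  0.           0.           1.        ]] [[ 0.0177788  -0.99970805  0.01636241]
 [-0.98949989 -0.01994024 -0.14315152]
 [ 0.14343599 -0.01364554 -0.98956552]] [ -40.6735988   511.42798211 1120.55077143]
wrist [[332.72741808   0.         243.01088404]
 [  0.         332.72741808 191.04623363]
 [  0.           0.           1.        ]] [[ 3.39714135e-01  9.40528522e-01 -6.37887672e-04]
 [ 9.01791307e-01 -3.25529659e-01  2.84258474e-01]
 [ 2.67145551e-01 -9.71418632e-02 -9.58747471e-01]] [-648.75396942  -38.39449527  377.8987806 ]
```

Run:
```python
import cv2
for n in('side','top'):
    a=cv2.imread(f'pics/{n}0.png');cv2.imwrite(f'pics/{n}0b.png',cv2.resize(a,(800,600),interpolation=cv2.INTER_CUBIC))
```

```text
(no output)
```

View pics/side0b.png

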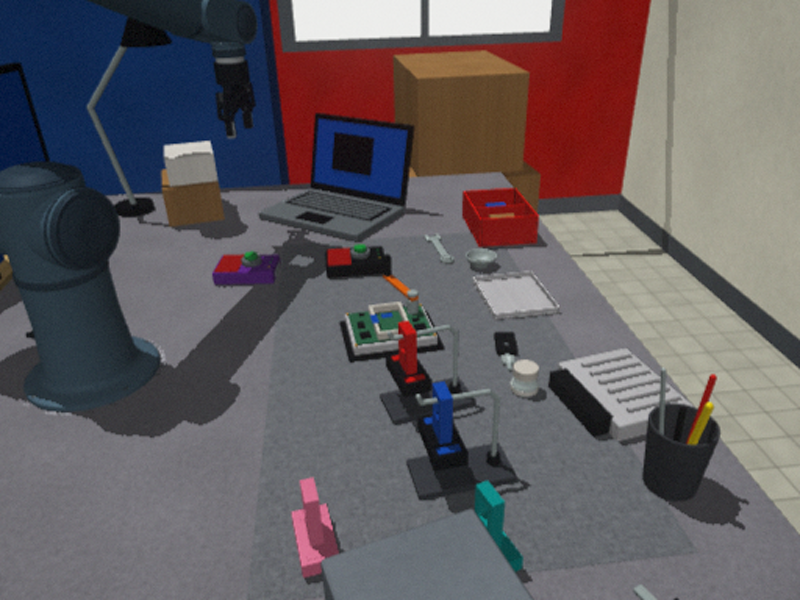

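View pics/top0b.png

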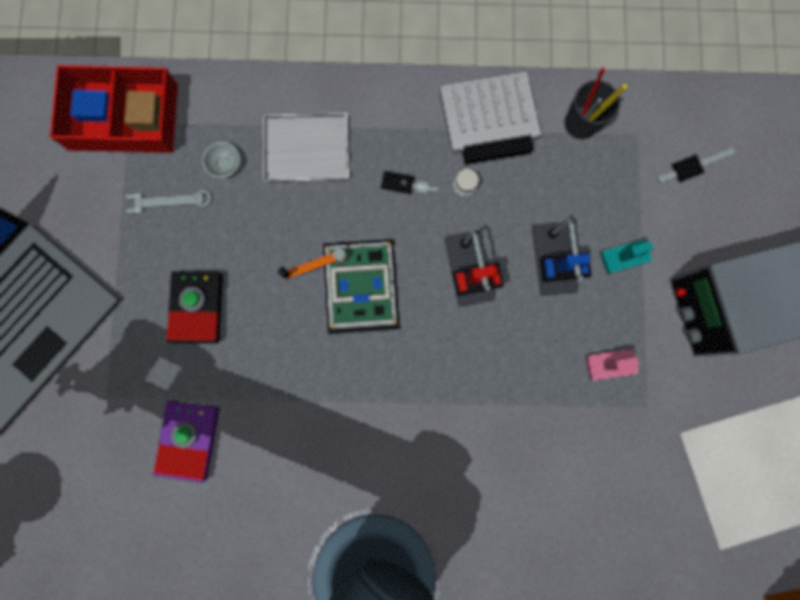

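```bash
cat > h.py <<'E'
import numpy as np,cv2
from scipy.spatial.transform import Rotation as Ro
def plane(c,uv,z):
    uv=np.atleast_2d(np.float64(uv));d=np.c_[uv,np.ones(len(uv))]@np.linalg.inv(c['intrinsics']).T@c['R'];o=-c['R'].T@c['t']
    return o+d*((z-o[2])/d[:,2:])
def proj(c,X):
    p=(np.atleast_2d(X)@c['R'].T+c['t'])@c['intrinsics'].T;return p[:,:2]/p[:,2:]
def two(c1,p1,c2,p2):
    P=[c['intrinsics']@np.c_[c['R'],c['t']] for c in(c1,c2)]
    X=cv2.triangulatePoints(P[0],P[1],np.float64(p1),np.float64(p2)).ravel();return X[:3]/X[3]
def mask(im,h0,h1,s=100,v=40):
    h=cv2.cvtColor(im,cv2.COLOR_BGR2HSV);return cv2.inRange(h,(h0,s,v),(h1,255,255))
def blobs(m,a=15):
    n,l,st,ce=cv2.connectedComponentsWithStats(m);return [(st[i].tolist(),ce[i].round(1).tolist()) for i in range(1,n) if st[i,4]>a]
E
python3 - <<'E'
from h import *
import pickle
d=pickle.load(open('c0.pkl','rb'));t=d['top']
k=.64
for n,uv,z in [('blue',(563,258),144),('red',(478,274),144),('nest',(361,284),42),('pivot',(339,255),60),('knob',(286,272),90),('start',(191,298),34),('housing',[(324,243),(393,240),(398,327),(328,332)],25)]:
    print(n,plane(t,np.array(uv)*k,z).round(0))
w=d['wrist'];from workcell import *;s=sense();print('cam',-w['R'].T@w['t']);R=Ro.from_rotvec(s['tcp_rot']).as_matrix();print('cam in tool',R.T@(-w['R'].T@w['t']-s['tcp_pos']),'\n',w['R']@R,'\n',R)
E
```

```text
blue [[ 546. -303.  144.]]
red [[ 516. -163.  144.]]
nest [[510.  33.  42.]]
pivot [[559.  72.  60.]]
knob [[522. 160.  90.]]
start [[480. 336.  34.]]
housing [[587. 103.  25.]
 [596. -23.  25.]
 [436. -35.  25.]
 [424.  91.  25.]]
cam [154.06073737 634.38285639 372.80962862]
cam in tool [  70.66406833   -0.81041108 -131.34836617] 
 [[ 1.83218760e-04  9.99999637e-01 -8.32467635e-04]
 [-9.58663975e-01 -6.12256768e-05 -2.84540647e-01]
 [-2.84540595e-01  8.50189916e-04  9.58663615e-01]] 
 [[-9.40466351e-01  3.39885923e-01 -7.76362911e-04]
 [ 3.39886682e-01  9.40465522e-01 -1.28290967e-03]
 [ 2.94099613e-04 -1.47040879e-03 -9.99998876e-01]]
```

>>> {"method": "play_rows", "body": {
  "steps": [
    {"turn": -0.116},
    {"turn": -0.116},
    {"turn": -0.116},
    {"x": -1.8,"y": -4},
    {"x": -1.8,"y": -4},
    {"x": -1.8,"y": -4},
    {"x": -1.8,"y": -4},
    {"x": -1.8,"y": -4},
    {"x": -1.8,"y": -4},
    {"x": -1.8,"y": -4},
    {"x": -1.8,"y": -4},
    {"x": -1.8,"y": -4},
    {"x": -1.8,"y": -4},
    {"x": -1.8,"y": -4},
    {"x": -1.8,"y": -4},
    {"x": -1.8,"y": -4},
    {"x": -1.8,"y": -4},
    {"x": -1,"y": -2}
  ]
}}

```text
schema error: expected keys fingers, x, y, z, turn
```

Run:
```python
from workcell import *
import cv2,pickle
s=sense();print(s['time_s'],s['tcp_pos'],s['tcp_rot'])
c=camera('wrist');t=camera('top');pickle.dump(dict(wrist=c,top=t,s=s),open('c1.pkl','wb'))
cv2.imwrite('pics/w1.png',cv2.resize(c['img'],(800,600),interpolation=cv2.INTER_CUBIC))
```

```text
0.15 [220.69138915 610.95873623 241.43943622] [-5.41926616e-01 -3.09394591e+00  2.19499366e-03]
```

View pics/w1.png

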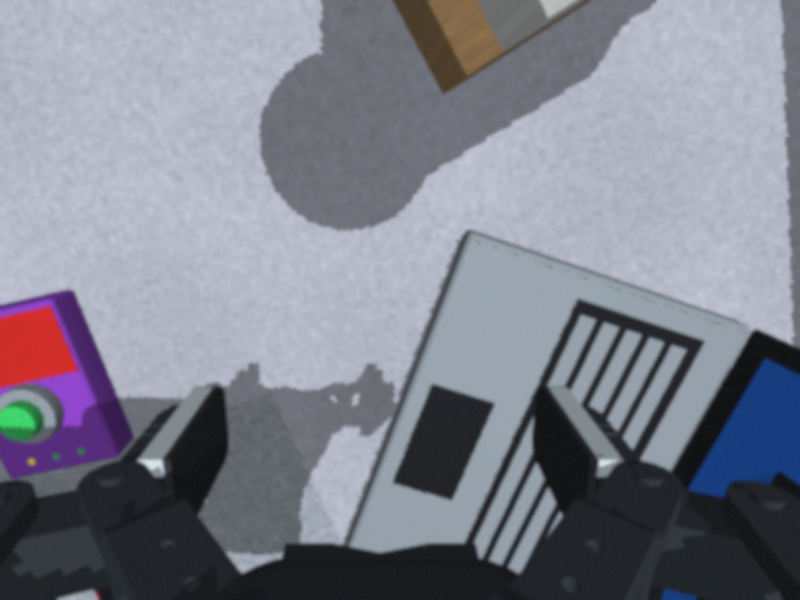

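>>> {"method": "play_rows", "body": {
  "steps": [
    {"fingers": 1,"x": 0,"y": 0,"z": 0,"turn": -0.116},
    {"fingers": 1,"x": 0,"y": 0,"z": 0,"turn": -0.116},
    {"fingers": 1,"x": 0,"y": 0,"z": 0,"turn": -0.116},
    {"fingers": 1,"x": -2,"y": -4,"z": 0,"turn": 0},
    {"fingers": 1,"x": -2,"y": -4,"z": 0,"turn": 0},
    {"fingers": 1,"x": -2,"y": -4,"z": 0,"turn": 0},
    {"fingers": 1,"x": -2,"y": -4,"z": 0,"turn": 0},
    {"fingers": 1,"x": -2,"y": -4,"z": 0,"turn": 0},
    {"fingers": 1,"x": -2,"y": -4,"z": 0,"turn": 0},
    {"fingers": 1,"x": -2,"y": -4,"z": 0,"turn": 0},
    {"fingers": 1,"x": -2,"y": -4,"z": 0,"turn": 0},
    {"fingers": 1,"x": -2,"y": -4,"z": 0,"turn": 0},
    {"fingers": 1,"x": -2,"y": -4,"z": 0,"turn": 0},
    {"fingers": 1,"x": -2,"y": -4,"z": 0,"turn": 0},
    {"fingers": 1,"x": -2,"y": -4,"z": 0,"turn": 0},
    {"fingers": 1,"x": -2,"y": -4,"z": 0,"turn": 0},
    {"fingers": 1,"x": -2,"y": -4,"z": 0,"turn": 0},
    {"fingers": 1,"x": -2,"y": -2,"z": 0,"turn": 0},
    {"fingers": 1,"x": 0,"y": 0,"z": 0,"turn": 0}
  ]
}}

```text
time_s: 2.15
tcp_pos: [523.2, 29.0, 242.4]
tcp_rot: [0.005, 3.141, -0.001]
contact_force: [0.3, 1.1, -0.4]
width: 85.3
grasp_force: 0.0
```

Run:
```python
from workcell import *
import cv2,pickle
s=sense();print(s['time_s'],s['tcp_pos'],s['tcp_rot'])
c=camera('wrist');t=camera('top');pickle.dump(dict(wrist=c,top=t,s=s),open('c1.pkl','wb'))
cv2.imwrite('pics/w1b.png',cv2.resize(c['img'],(800,600),interpolation=cv2.INTER_CUBIC))
```

```text
2.15 [523.15995458  28.96423622 242.35509898] [ 4.68404159e-03  3.14103581e+00 -7.45793232e-04]
```

View pics/w1b.png

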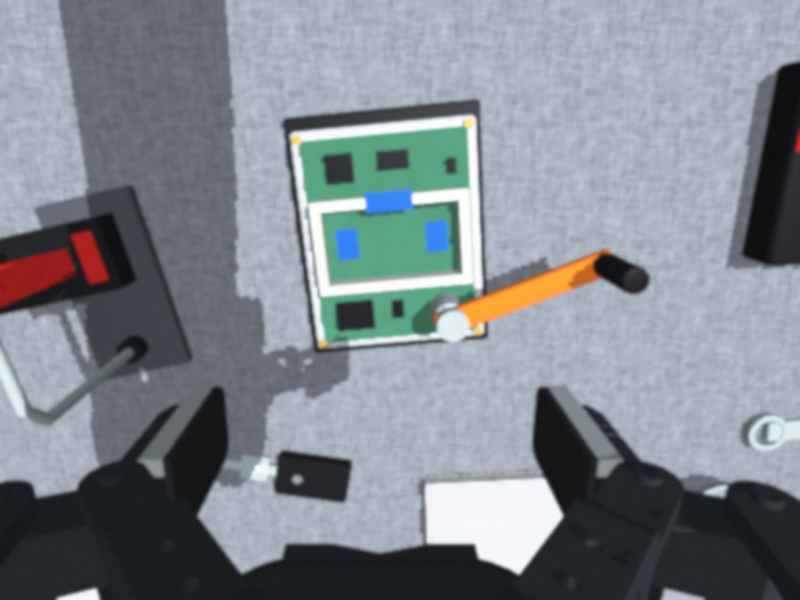

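Run:
```python
from h import *
import pickle
d=pickle.load(open('c1.pkl','rb'));c=d['wrist'];im=c['img'];k=.64
hsv=cv2.cvtColor(im,cv2.COLOR_BGR2HSV)
m=cv2.inRange(hsv,(0,0,175),(179,50,255));roi=np.zeros_like(m);roi[118:192,192:305]=255
m&=roi;n,l,st,ce=cv2.connectedComponentsWithStats(m)
i=1+np.argmax(st[1:,4]);print(st[1:][st[1:,4]>30])
ys,xs=np.where(l==i);P=plane(c,np.c_[xs,ys],42)[:,:2]
r=cv2.minAreaRect(P.astype(np.float32));print('outer',r)
# inner: green+blue inside
g=mask(im,45,90,80,40)|mask(im,95,125,120,60);g&=roi
n,l,st,ce=cv2.connectedComponentsWithStats(g)
for j in range(1,n):
    if st[j,4]>500:
        ys,xs=np.where(l==j);r=cv2.minAreaRect(plane(c,np.c_[xs,ys],28)[:,:2].astype(np.float32));print('inner',st[j],r)
# housing
for nm,uv,z in [('gold',[(296,139),(468,123),(478,330),(324,344)],28),('rimouter',[(308,204),(469,189),(473,291),(320,296)],42),('pivot',(454,326),63+0),('knobtop',(633,279),103),('knobbase',(606,264),63)]: print(nm,plane(c,np.array(uv)*k,z)[:,:2].round(1).tolist())
o=mask(im,5,20,150,80);ys,xs=np.where(o);P=plane(c,np.c_[xs,ys],63)[:,:2].astype(np.float32);print('orange',cv2.minAreaRect(P),len(P))
```

```text
[[ 192  118  113   74 2701]]
outer ((511.0025939941406, 33.69750213623047), (74.77873992919922, 111.12269592285156), 2.8373377323150635)
inner [ 195  118  105   61 4357] ((508.9944152832031, 32.02218246459961), (105.8758544921875, 62.996612548828125), 89.84040069580078)
gold [[449.1, -25.1], [439.7, 83.8], [578.5, 97.3], [588.8, -12.0]]
rimouter [[488.5, -17.3], [479.5, 84.0], [545.9, 89.7], [549.1, -11.9]]
pivot [[563.0, 74.9]]
knobtop [[522.2, 164.1]]
knobbase [[523.0, 166.4]]
orange ((541.2511596679688, 116.31768798828125), (16.889114379882812, 112.66334533691406), 22.434627532958984) 1383
```

>>> {"method": "play_rows", "body": {
  "steps": [
    {"fingers": 1,"x": -0.4,"y": -4,"z": 0,"turn": 0},
    {"fingers": 1,"x": -0.4,"y": -4,"z": 0,"turn": 0},
    {"fingers": 1,"x": -0.4,"y": -4,"z": 0,"turn": 0},
    {"fingers": 1,"x": -0.4,"y": -4,"z": 0,"turn": 0},
    {"fingers": 1,"x": -0.4,"y": -4,"z": 0,"turn": 0},
    {"fingers": 1,"x": -0.4,"y": -4,"z": 0,"turn": 0},
    {"fingers": 1,"x": -0.4,"y": -4,"z": 0,"turn": 0},
    {"fingers": 1,"x": -0.4,"y": -4,"z": 0,"turn": 0},
    {"fingers": 1,"x": 0,"y": 0,"z": 0,"turn": 0},
    {"fingers": 1,"x": 0,"y": 0,"z": 0,"turn": 0}
  ]
}}

```text
time_s: 3.25
tcp_pos: [553.9, -287.4, 242.0]
tcp_rot: [0.002, -3.141, -0.002]
contact_force: [0.8, 0.6, 0.1]
width: 85.6
grasp_force: 0.0
```

Run:
```python
from workcell import *
import cv2,pickle
s=sense();print(s['time_s'],s['tcp_pos'],s['tcp_rot'])
c=camera('wrist');t=camera('top');pickle.dump(dict(wrist=c,top=t,s=s),open('c2.pkl','wb'))
cv2.imwrite('pics/w2.png',cv2.resize(c['img'],(800,600),interpolation=cv2.INTER_CUBIC))
```

```text
3.25 [ 553.92865235 -287.42791847  242.00097916] [ 2.26025137e-03 -3.14105940e+00 -1.55661329e-03]
```

View pics/w2.png

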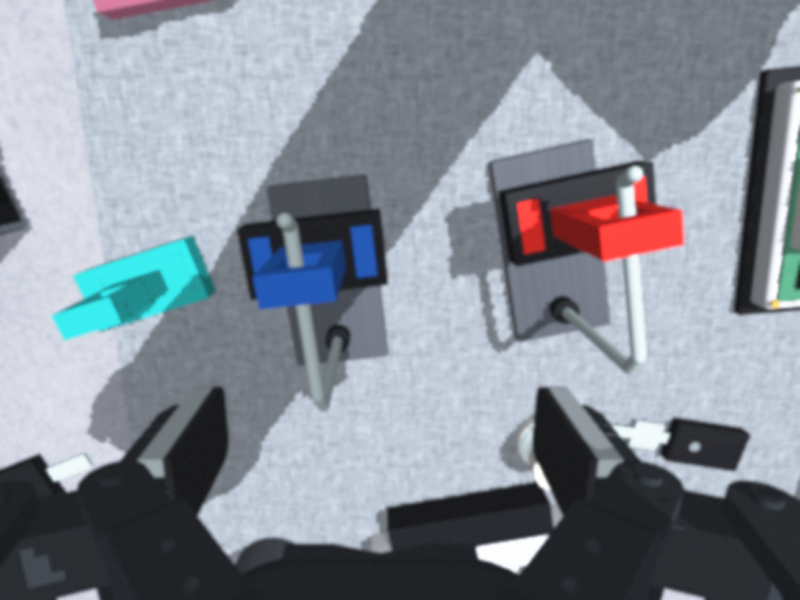

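Run:
```python
from h import *
import pickle
d=pickle.load(open('c2.pkl','rb'));c=d['wrist'];im=c['img'];k=.64
for nm,uv,z in [('top',[(258,275),(333,267),(335,302),(260,307)],144),('wire',[(286,220),(294,255)],144),('wire',[(307,320),(319,398)],130.5),('foot top',[(240,228),(379,211),(385,283),(251,298)],74),('base',[(268,187),(365,176),(386,354),(299,363)],5)]:
    P=plane(c,np.array(uv)*k,z)[:,:2];print(nm,P.round(1).tolist(),P.mean(0).round(1))
    r=cv2.minAreaRect(P.astype(np.float32));print(r)
b=mask(im,105,125,150,60);hsv=cv2.cvtColor(im,cv2.COLOR_BGR2HSV)
ys,xs=np.where(b&(np.arange(384)[:,None]>150).astype(np.uint8)*255 if 0 else b);sel=(xs>155)&(xs<230)&(ys>150)&(ys<205)
v=hsv[ys[sel],xs[sel],2];print(np.histogram(v,12))
t=(np.median(v)+0);br=sel.copy();br[sel]=v>(v.max()+v.min())/2
P=plane(c,np.c_[xs[br],ys[br]],144)[:,:2].astype(np.float32);print('bright',cv2.minAreaRect(P),P.mean(0),len(P))
```

```text
top [[540.0, -343.7], [536.2, -309.5], [552.7, -309.0], [555.2, -343.7]] [ 546.  -326.5]
((545.6961059570312, -326.62847900390625), (16.541654586791992, 35.469844818115234), 4.041443347930908)
wire [[515.0, -329.7], [530.7, -326.9]] [ 522.8 -328.3]
((522.8462524414062, -328.3133850097656), (15.944051742553711, 0.0), -169.83372497558594)
wire [[566.1, -324.2], [608.7, -319.6]] [ 587.4 -321.9]
((587.428955078125, -321.91522216796875), (42.812442779541016, 0.0), -173.86207580566406)
foot top [[529.4, -369.0], [519.6, -288.7], [562.2, -285.1], [571.6, -365.5]] [ 545.7 -327.1]
((545.5592041015625, -327.0982666015625), (42.73933410644531, 82.32376098632812), 6.670134544372559)
base [[511.5, -365.8], [504.0, -298.4], [636.5, -283.2], [644.0, -349.9]] [ 574.  -324.3]
((573.9892578125, -324.4886169433594), (133.53211975097656, 67.87389373779297), 6.538580894470215)
(array([   9,   39,   48,   71,  118,   95,  277,  126,   97,   87,  144,
       1153]), array([ 66.        ,  75.83333333,  85.66666667,  95.5       ,
       105.33333333, 115.16666667, 125.        , 134.83333333,
       144.66666667, 154.5       , 164.33333333, 174.16666667,
       184.        ]))
bright ((538.4852905273438, -322.35272216796875), (32.14474105834961, 48.97266387939453), 1.006240725517273) [ 539.67114 -326.80438] 1870
```

>>> {"method": "play_rows", "body": {
  "steps": [
    {"fingers": 1,"x": 0.8,"y": -3.9,"z": 0,"turn": 0},
    {"fingers": 0.75,"x": 0,"y": 0,"z": 0,"turn": -0.11},
    {"fingers": 0.75,"x": 0,"y": 0,"z": 0,"turn": 0},
    {"fingers": 0.75,"x": 0,"y": 0,"z": 0,"turn": 0},
    {"fingers": 0.75,"x": 0,"y": 0,"z": 2,"turn": 0},
    {"fingers": 0.75,"x": 0,"y": 0,"z": 2,"turn": 0},
    {"fingers": 0.75,"x": 0,"y": 0,"z": 2,"turn": 0},
    {"fingers": 0.75,"x": 0,"y": 0,"z": 0,"turn": 0},
    {"fingers": 0.75,"x": 0,"y": 0,"z": 0,"turn": 0}
  ]
}}

```text
time_s: 4.25
tcp_pos: [546.3, -326.4, 182.6]
tcp_rot: [0.175, -3.137, -0.0]
contact_force: [0.2, -1.0, 0.6]
width: 64.3
grasp_force: 0.0
```

Run:
```python
from workcell import *
import cv2,pickle
s=sense();print(s['time_s'],s['tcp_pos'],s['tcp_rot'],s['width'])
c=camera('wrist');t=camera('side');pickle.dump(dict(wrist=c,side=t,s=s),open('c3.pkl','wb'))
cv2.imwrite('pics/w3.png',cv2.resize(c['img'],(800,600),interpolation=cv2.INTER_CUBIC))
```

```text
4.25 [ 546.3199562  -326.42430346  182.55778609] [ 1.75074439e-01 -3.13655239e+00 -3.75235929e-04] 64.27764341672835
```

View pics/w3.png

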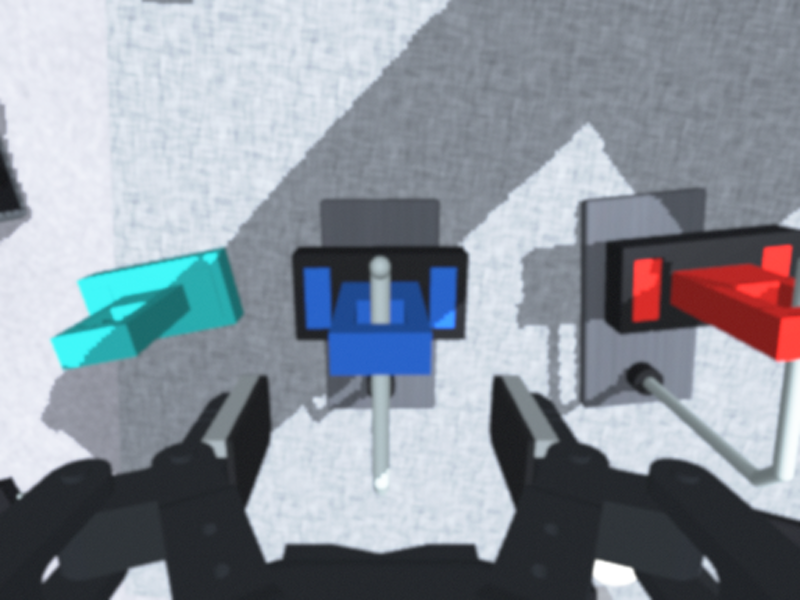

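>>> {"method": "play_rows", "body": {
  "steps": [
    {"fingers": 0.75,"x": 0,"y": 0,"z": 2,"turn": 0},
    {"fingers": 0.75,"x": 0,"y": 0,"z": 2,"turn": 0},
    {"fingers": 0.75,"x": 0,"y": 0,"z": 2,"turn": 0},
    {"fingers": 0.75,"x": 0,"y": 0,"z": 1.8,"turn": 0},
    {"fingers": 0.75,"x": 0,"y": 0,"z": 0,"turn": 0},
    {"fingers": 0.3,"x": 0,"y": 0,"z": 0,"turn": 0},
    {"fingers": 0.3,"x": 0,"y": 0,"z": 0,"turn": 0},
    {"fingers": 0.3,"x": 0,"y": 0,"z": 0,"turn": 0},
    {"fingers": 0.3,"x": 0,"y": 0,"z": 0,"turn": 0},
    {"fingers": 0.3,"x": 0,"y": 0,"z": 0,"turn": 0}
  ],
  "squeeze": 50
}}

```text
time_s: 5.35
tcp_pos: [547.2, -328.1, 106.5]
tcp_rot: [-0.174, 3.134, -0.004]
contact_force: [-0.8, 1.8, 6.4]
width: 35.1
grasp_force: 51.2
```

>>> {"method": "play_rows", "body": {
  "steps": [
    {"fingers": 0.3,"x": 0,"y": 0,"z": -0.4,"turn": 0},
    {"fingers": 0.3,"x": 0,"y": 0,"z": -0.4,"turn": 0},
    {"fingers": 0.3,"x": 0,"y": 0,"z": -0.4,"turn": 0},
    {"fingers": 0.3,"x": 0,"y": 0,"z": -0.4,"turn": 0},
    {"fingers": 0.3,"x": 0,"y": 0,"z": 0,"turn": 0},
    {"fingers": 0.3,"x": 0,"y": 0,"z": 0,"turn": 0}
  ]
}}

```text
time_s: 5.95
tcp_pos: [546.0, -327.3, 120.3]
tcp_rot: [0.175, -3.137, 0.0]
contact_force: [-0.6, 0.3, -0.7]
width: 35.3
grasp_force: 50.7
```

>>> {"method": "play_rows", "body": {
  "steps": [
    {"fingers": 0.3,"x": 0,"y": 0,"z": -0.2,"turn": 0},
    {"fingers": 0.3,"x": 0.5,"y": 0,"z": 0,"turn": 0},
    {"fingers": 0.3,"x": 1,"y": 0,"z": 0,"turn": 0},
    {"fingers": 0.3,"x": 1,"y": 0,"z": 0,"turn": 0},
    {"fingers": 0.3,"x": 1,"y": 0,"z": 0,"turn": 0},
    {"fingers": 0.3,"x": 1,"y": 0,"z": 0,"turn": 0},
    {"fingers": 0.3,"x": 1,"y": 0,"z": 0,"turn": 0},
    {"fingers": 0.3,"x": 1,"y": 0,"z": 0,"turn": 0},
    {"fingers": 0.3,"x": 1,"y": 0,"z": 0,"turn": 0},
    {"fingers": 0.3,"x": 1,"y": 0,"z": 0,"turn": 0},
    {"fingers": 0.3,"x": 0,"y": 0,"z": 0,"turn": 0},
    {"fingers": 0.3,"x": 0,"y": 0,"z": 0,"turn": 0}
  ]
}}

```text
time_s: 7.15
tcp_pos: [461.5, -336.9, 122.4]
tcp_rot: [-0.174, 3.136, -0.0]
contact_force: [0.1, -0.5, -1.7]
width: 35.4
grasp_force: 50.7
```

>>> {"method": "play_rows", "body": {
  "steps": [
    {"fingers": 0.3,"x": 0,"y": 0,"z": -3,"turn": 0},
    {"fingers": 0.3,"x": 0,"y": 0,"z": -4,"turn": 0},
    {"fingers": 0.3,"x": 0,"y": 0,"z": -4,"turn": 0},
    {"fingers": 0.3,"x": -0.5,"y": 2,"z": 0,"turn": 0},
    {"fingers": 0.3,"x": -0.9,"y": 3.5,"z": 0,"turn": 0},
    {"fingers": 0.3,"x": -0.9,"y": 3.5,"z": 0,"turn": 0},
    {"fingers": 0.3,"x": -0.9,"y": 3.5,"z": 0,"turn": 0},
    {"fingers": 0.3,"x": -0.9,"y": 3.5,"z": 0,"turn": 0},
    {"fingers": 0.3,"x": -0.9,"y": 3.5,"z": 0,"turn": 0},
    {"fingers": 0.3,"x": -0.9,"y": 3.5,"z": 0,"turn": 0},
    {"fingers": 0.3,"x": -0.9,"y": 3.5,"z": 0,"turn": 0},
    {"fingers": 0.3,"x": -0.9,"y": 3.5,"z": 0,"turn": 0},
    {"fingers": 0.3,"x": -0.9,"y": 3.5,"z": 0,"turn": 0},
    {"fingers": 0.3,"x": -0.9,"y": 3,"z": 0,"turn": 0.018},
    {"fingers": 0.3,"x": 0,"y": 0,"z": 0,"turn": 0},
    {"fingers": 0.3,"x": 0,"y": 0,"z": 0,"turn": 0}
  ]
}}

```text
time_s: 8.75
tcp_pos: [515.1, 37.5, 231.6]
tcp_rot: [0.15, -3.137, 0.0]
contact_force: [-0.3, 0.3, -1.4]
width: 35.8
grasp_force: 51.2
```

Run:
```python
from workcell import *
import cv2,pickle
s=sense();print(s['time_s'],s['tcp_pos'],s['tcp_rot'],s['width'])
c=camera('wrist');t=camera('side');u=camera('top');pickle.dump(dict(wrist=c,side=t,top=u,s=s),open('c4.pkl','wb'))
cv2.imwrite('pics/w4.png',cv2.resize(c['img'],(800,600),interpolation=cv2.INTER_CUBIC))
```

```text
8.75 [515.13072293  37.50447618 231.59216286] [ 1.49835833e-01 -3.13694438e+00  9.84861900e-05] 35.802453586719864
```

View pics/w4.png

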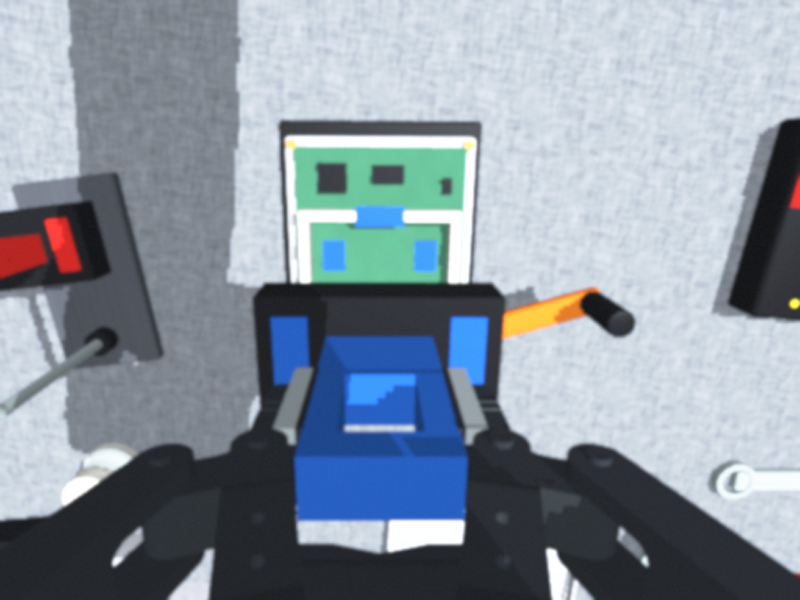

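Run:
```python
from h import *
import pickle
d=pickle.load(open('c4.pkl','rb'));c=d['wrist'];im=c['img'];s=d['s']
R=Ro.from_rotvec(s['tcp_rot']).as_matrix()
g=cv2.cvtColor(im,cv2.COLOR_BGR2GRAY).astype(int);hsv=cv2.cvtColor(im,cv2.COLOR_BGR2HSV)
print('S col 210 rows128-150',hsv[128:150,210,1].tolist());print('S col 275',hsv[128:150,275,1].tolist())
print('row 165 cols180-205 S',hsv[165,180:206,1].tolist(),g[165,180:206].tolist());print('row165 280-310',hsv[165,280:310,1].tolist(),g[165,280:310].tolist())
print('gray col 245 rows 178-200',g[178:205,200].tolist(),g[178:205,280].tolist())
print('row 220',g[220,155:175].tolist(),g[220,310:330].tolist())
def T(uv,z): return ((plane(c,uv,z)-s['tcp_pos'])@R)[:,:2].round(1).tolist()
k=.64
print('foot top near',T(np.array([(258,299),(502,296)])*k,200.6),'tabtop',T(np.array([(296,456),(466,456),(465,518),(298,520)])*k,270.6))
d1=pickle.load(open('c1.pkl','rb'));R_=Ro.from_rotvec(s['tcp_rot']).as_matrix()
print('nest est in tool',(np.array([514.3,36.05,28])-s['tcp_pos'])@R)
print('nest corners now',T(np.array([(298,210),(463,210)])*k,42),'gold',T(np.array([(291,144),(470,145)])*k,28))
```

```text
S col 210 rows128-150 [115, 115, 115, 112, 96, 51, 8, 1, 0, 0, 0, 0, 0, 1, 40, 100, 114, 116, 115, 114, 116, 114]
S col 275 [118, 117, 116, 114, 103, 72, 22, 2, 0, 0, 0, 0, 0, 1, 12, 60, 105, 115, 114, 114, 114, 113]
row 165 cols180-205 S [25, 29, 29, 27, 18, 17, 7, 6, 10, 15, 14, 3, 0, 0, 0, 0, 0, 1, 5, 42, 87, 109, 112, 115, 115, 117] [211, 181, 131, 87, 120, 200, 240, 243, 233, 216, 215, 246, 254, 255, 255, 255, 255, 253, 231, 190, 172, 168, 169, 169, 169, 168]
row165 280-310 [118, 113, 111, 112, 104, 76, 27, 5, 1, 0, 0, 0, 0, 1, 3, 3, 1, 0, 0, 1, 9, 19, 26, 28, 27, 21, 21, 17, 17, 17] [141, 119, 107, 106, 107, 116, 143, 213, 252, 255, 255, 255, 255, 255, 252, 252, 255, 255, 255, 254, 235, 157, 127, 171, 206, 217, 220, 224, 225, 226]
gray col 245 rows 178-200 [180, 170, 137, 85, 42, 31, 28, 27, 27, 27, 25, 30, 30, 34, 34, 34, 34, 34, 33, 34, 35, 33, 34, 35, 34, 34, 35] [160, 147, 117, 76, 43, 32, 32, 32, 30, 31, 30, 35, 42, 52, 54, 56, 56, 57, 57, 55, 56, 55, 55, 54, 54, 55, 55]
row 220 [129, 133, 136, 139, 138, 137, 135, 126, 101, 65, 39, 33, 35, 34, 34, 33, 35, 38, 53, 72] [123, 94, 68, 56, 56, 55, 55, 54, 54, 63, 102, 157, 197, 210, 211, 212, 213, 216, 217, 217]
foot top near [[22.7, -40.9], [23.7, 38.6]] tabtop [[10.2, -18.4], [10.2, 16.3], [-4.9, 16.8], [-5.4, -18.6]]
nest est in tool [  0.74698645  -1.36633323 203.59309793]
nest corners now [[32.3, -51.2], [32.4, 50.0]] gold [[71.1, -55.9], [70.6, 54.7]]
```

Run:
```python
from h import *
import pickle
d=pickle.load(open('c4.pkl','rb'));c=d['wrist'];s=d['s']
R=Ro.from_rotvec(s['tcp_rot']).as_matrix()
def T(uv,z): return ((plane(c,uv,z)-s['tcp_pos'])@R)[:,:2].round(1).tolist()
print('inner edge (24.5)',T([(210,142.4),(275,142.9)],42),'outer base(30.5)',T([(210,132.8),(275,133.2)],28))
for z in(199,201,203): print(z,'foot topedge',T([(200,190.5)],z),'lower edge(z-20)',T([(200,180.5)],z-20))
for z in(269,271,273): print(z,'tab',T([(243,291.8),(243,332)],z))
d=pickle.load(open('c3.pkl','rb'));c=d['wrist'];s=d['s'];R=Ro.from_rotvec(s['tcp_rot']).as_matrix()
print('c3 tab',T(np.array([(330,332),(431,332),(431,374),(330,374)])*.64,144),s['tcp_pos'])
```

```text
inner edge (24.5) [[24.7, -33.0], [24.2, 29.8]] outer base(30.5) [[32.2, -34.1], [31.9, 30.8]]
199 foot topedge [[22.7, -23.4]] lower edge(z-20) [[22.7, -25.8]]
201 foot topedge [[23.3, -23.1]] lower edge(z-20) [[23.3, -25.6]]
203 foot topedge [[23.9, -22.8]] lower edge(z-20) [[23.8, -25.3]]
269 tab [[9.1, -1.3], [-6.4, -1.3]]
271 tab [[10.4, -1.3], [-4.8, -1.3]]
273 tab [[11.8, -1.3], [-3.1, -1.3]]
c3 tab [[8.5, -18.5], [8.5, 16.6], [-7.4, 17.1], [-7.4, -19.0]] [ 546.3199562  -326.42430346  182.55778609]
```

>>> {"method": "play_rows", "body": {
  "steps": [
    {"fingers": 0.3,"x": 0,"y": 0,"z": 2,"turn": 0},
    {"fingers": 0.3,"x": 0,"y": 0,"z": 3,"turn": 0},
    {"fingers": 0.3,"x": 0,"y": 0,"z": 3,"turn": 0},
    {"fingers": 0.3,"x": 0,"y": 0,"z": 3,"turn": 0},
    {"fingers": 0.3,"x": 0,"y": 0,"z": 1.6,"turn": 0},
    {"fingers": 0.3,"x": 0,"y": 0,"z": 0,"turn": 0},
    {"fingers": 0.3,"x": 0,"y": 0,"z": 0,"turn": 0}
  ]
}}

```text
time_s: 9.6
tcp_pos: [515.8, 35.8, 106.7]
tcp_rot: [-0.144, 3.138, -0.0]
contact_force: [0.5, -0.0, -1.6]
width: 35.3
grasp_force: 51.3
```

Run:
```python
from workcell import *
import cv2,pickle
s=sense();print(s['time_s'],s['tcp_pos'],s['tcp_rot'],s['width'],s['contact_force'])
c=camera('wrist');t=camera('side');u=camera('top');pickle.dump(dict(wrist=c,side=t,top=u,s=s),open('c5.pkl','wb'))
cv2.imwrite('pics/w5.png',cv2.resize(c['img'],(800,600),interpolation=cv2.INTER_CUBIC))
```

```text
9.6 [515.80747891  35.8444835  106.72236203] [-1.44469013e-01  3.13791967e+00 -1.86773042e-04] 35.33129894936444 [ 0.47905617 -0.01289278 -1.58827866]
```

View pics/w5.png

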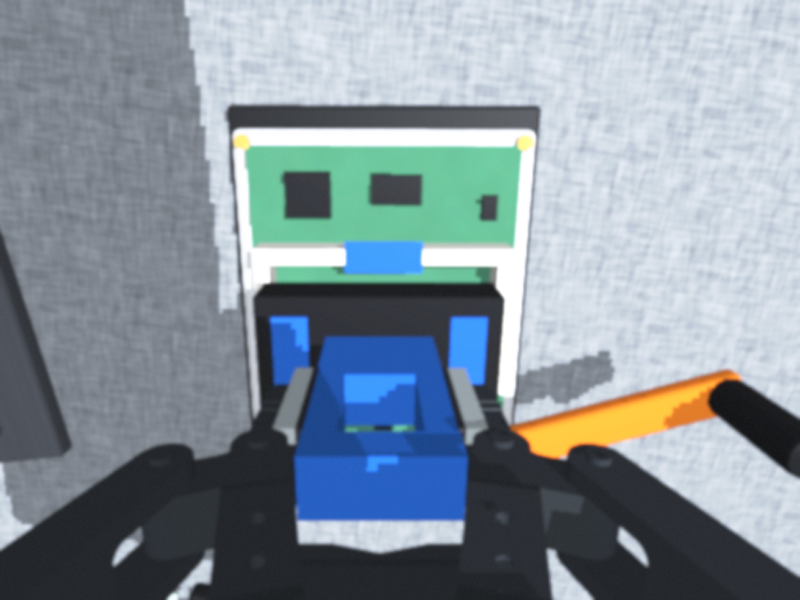

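Run:
```python
from h import *
import pickle
d=pickle.load(open('c5.pkl','rb'));c=d['wrist'];s=d['s'];im=c['img']
R=Ro.from_rotvec(s['tcp_rot']).as_matrix();zt=s['tcp_pos'][2]
hsv=cv2.cvtColor(im,cv2.COLOR_BGR2HSV);g=cv2.cvtColor(im,cv2.COLOR_BGR2GRAY)
def T(uv,z): return ((plane(c,uv,z)-s['tcp_pos'])@R)[:,:2].round(2).tolist()
def edges(a,th): # subpixel crossings
    a=a.astype(float)-th;i=np.where(a[:-1]*a[1:]<0)[0];return (i+a[i]/(a[i]-a[i+1])).round(1).tolist()
for r in(162,165,167): print('row',r,'gray',edges(g[r,145:345],140),'S',edges(hsv[r,145:345,1],50))
for r in(173,): print(g[r,150:180].tolist(),g[r,310:345].tolist())
for q in(190,210,280,300): print('col',q,'S',edges(hsv[145:190,q,1],50),'g',edges(g[145:200,q],60))
for r in(184,188,192,200): print('foot row',r,edges(g[r,150:340],70))
print(s['tcp_pos'])
```

```text
row 162 gray [6.8, 8.1] S [75.6, 124.6]
row 165 gray [6.9, 8.2] S [75.6, 124.4]
row 167 gray [6.9, 8.3] S [75.6, 124.4]
[213, 184, 133, 97, 130, 205, 244, 252, 254, 253, 249, 248, 254, 255, 255, 255, 255, 255, 255, 255, 255, 254, 240, 203, 185, 181, 177, 173, 170, 171] [102, 103, 107, 114, 122, 129, 135, 164, 228, 253, 255, 255, 255, 255, 255, 255, 255, 255, 255, 255, 255, 255, 255, 255, 254, 238, 177, 171, 201, 212, 210, 207, 205, 203, 202]
col 190 S [10.1, 25.1, 37.4] g [36.5]
col 210 S [10.0, 25.1, 37.2] g [36.5]
col 280 S [10.4, 25.4, 37.6] g [36.6]
col 300 S [10.3, 25.4, 37.4] g [36.7]
foot row 184 [17.8, 165.9]
foot row 188 [14.5, 168.8]
foot row 192 [12.8, 170.6]
foot row 200 [13.4, 170.2]
[515.80747891  35.8444835  106.72236203]
```

Run:
```python
from h import *
import pickle
d=pickle.load(open('c5.pkl','rb'));c=d['wrist'];s=d['s']
R=Ro.from_rotvec(s['tcp_rot']).as_matrix();zt=s['tcp_pos'][2]
def T(uv,z): return ((plane(c,uv,z)-s['tcp_pos'])@R)[0,:2].round(2).tolist()
print('right in',T((317.6,173),42),'left in z28',T((172.4,173),28),'z42',T((172.4,173),42),'near in',T((190,170.1),42),T((300,170.4),42))
print('gold L,R',T((242*.64,142*.64),28),T((524*.64,143*.64),28))
f=zt-31
print('foot',T((162.6,192),f),T((320.8,192),f),'near lower',T((200,181.5),f-20))
```

```text
right in [24.21, 43.98] left in z28 [20.85, -46.99] z42 [24.2, -43.95] near in [26.0, -33.21] [25.82, 33.24]
gold L,R [71.86, -54.51] [71.51, 54.71]
foot [22.32, -42.23] [22.32, 38.46] near lower [22.54, -25.61]
```

>>> {"method": "play_rows", "body": {
  "steps": [
    {"fingers": 0.3,"x": 0.03,"y": 0.1,"z": 0,"turn": 0},
    {"fingers": 0.3,"x": 0,"y": 0,"z": 0.5,"turn": 0},
    {"fingers": 0.3,"x": 0,"y": 0,"z": 0.5,"turn": 0},
    {"fingers": 0.3,"x": 0,"y": 0,"z": 0.3,"turn": 0},
    {"fingers": 0.3,"x": 0,"y": 0,"z": 0,"turn": 0},
    {"fingers": 0.3,"x": 0,"y": 0,"z": 0,"turn": 0}
  ]
}}

```text
time_s: 10.35
tcp_pos: [515.0, 37.6, 93.1]
tcp_rot: [0.146, -3.138, -0.0]
contact_force: [0.1, -0.4, -1.5]
width: 35.6
grasp_force: 51.3
```

>>> {"method": "play_rows", "body": {
  "steps": [
    {"fingers": 0.3,"x": 0,"y": 0,"z": 0.2,"turn": 0},
    {"fingers": 0.3,"x": 0,"y": 0,"z": 0.2,"turn": 0},
    {"fingers": 0.3,"x": 0,"y": 0,"z": 0.1,"turn": 0},
    {"fingers": 0.3,"x": 0,"y": 0,"z": 0,"turn": 0},
    {"fingers": 0.3,"x": 0,"y": 0,"z": 0,"turn": 0}
  ]
}}

```text
time_s: 10.85
tcp_pos: [515.1, 37.5, 88.3]
tcp_rot: [0.146, -3.138, 0.0]
contact_force: [0.9, 0.4, -1.9]
width: 35.5
grasp_force: 51.3
```

>>> {"method": "play_rows", "body": {
  "steps": [
    {"fingers": 0.3,"x": 0,"y": 0,"z": 0.2,"turn": 0},
    {"fingers": 0.3,"x": 0,"y": 0,"z": 0.1,"turn": 0},
    {"fingers": 0.3,"x": 0,"y": 0,"z": 0.1,"turn": 0},
    {"fingers": 0.3,"x": 0,"y": 0,"z": 0,"turn": 0},
    {"fingers": 0.3,"x": 0,"y": 0,"z": 0,"turn": 0}
  ]
}}

```text
time_s: 11.35
tcp_pos: [515.2, 37.5, 84.9]
tcp_rot: [0.147, -3.138, 0.0]
contact_force: [-3.7, 1.2, 4.6]
width: 35.1
grasp_force: 51.8
```

>>> {"method": "play_rows", "body": {
  "steps": [
    {"fingers": 0.3,"x": 0.05,"y": 0,"z": 0,"turn": 0},
    {"fingers": 0.3,"x": 0,"y": 0,"z": 0.1,"turn": 0},
    {"fingers": 0.3,"x": 0,"y": 0,"z": 0,"turn": 0},
    {"fingers": 0.3,"x": 0,"y": 0,"z": 0,"turn": 0}
  ]
}}

```text
time_s: 11.75
tcp_pos: [515.2, 37.4, 84.9]
tcp_rot: [-0.147, 3.138, -0.0]
contact_force: [-4.7, -1.4, 11.8]
width: 35.4
grasp_force: 52.4
```

>>> {"method": "play_rows", "body": {
  "steps": [
    {"fingers": 0.3,"x": 0,"y": 0,"z": -0.1,"turn": 0},
    {"fingers": 0.5,"x": 0,"y": 0,"z": 0,"turn": 0},
    {"fingers": 0.65,"x": 0,"y": 0,"z": 0,"turn": 0},
    {"fingers": 0.65,"x": 0,"y": 0,"z": 0,"turn": 0},
    {"fingers": 0.65,"x": 0,"y": 0,"z": 0,"turn": 0},
    {"fingers": 0.65,"x": 0,"y": 0,"z": -2,"turn": 0},
    {"fingers": 0.65,"x": 0,"y": 0,"z": -3,"turn": 0},
    {"fingers": 0.65,"x": 0,"y": 0,"z": -3,"turn": 0},
    {"fingers": 0.65,"x": 0,"y": 0,"z": -3,"turn": 0},
    {"fingers": 0.65,"x": 0,"y": 0,"z": -3,"turn": 0},
    {"fingers": 0.65,"x": 0,"y": 0,"z": 0,"turn": 0},
    {"fingers": 0.65,"x": 0,"y": 0,"z": 0,"turn": 0}
  ]
}}

```text
time_s: 12.95
tcp_pos: [514.9, 37.4, 224.7]
tcp_rot: [-0.146, 3.137, -0.0]
contact_force: [0.3, -0.4, 0.1]
width: 55.2
grasp_force: 0.0
```

Run:
```python
from workcell import *
import cv2,pickle
s=sense();print(s['time_s'],s['tcp_pos'],s['tcp_rot'],s['width'],s['contact_force'])
c=camera('wrist');t=camera('side');u=camera('top');pickle.dump(dict(wrist=c,side=t,top=u,s=s),open('c6.pkl','wb'))
cv2.imwrite('pics/w6.png',cv2.resize(c['img'],(800,600),interpolation=cv2.INTER_CUBIC))
```

```text
12.95 [514.85364246  37.44459886 224.70579436] [-1.46251636e-01  3.13684947e+00 -4.16133675e-04] 55.18134237818449 [ 0.25626106 -0.42523745  0.09596814]
```

View pics/w6.png

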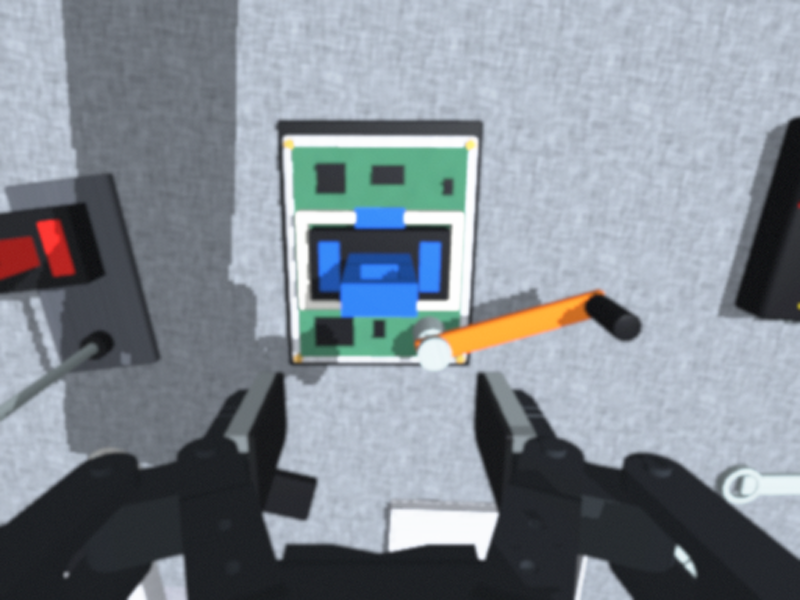

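Run:
```python
from h import *
import pickle
d=pickle.load(open('c6.pkl','rb'));c=d['wrist'];s=d['s'];im=c['img']
R=Ro.from_rotvec(s['tcp_rot']).as_matrix();k=.64
def T(uv,z): return ((plane(c,np.array(uv)*k,z)-s['tcp_pos'])@R)[:,:2].round(1).tolist()
print('foot top',T([(309,226),(450,227),(450,299),(311,300)],52),'tabtop',T([(341,283),(418,283),(417,316),(342,315)],122))
print('knob top',T([(627,325)],103),plane(c,np.array((627,325))*k,103),'knob base',T([(598,300)],63))
print('gold',T([(289,145),(470,145),(464,358),(297,358)],28))
nest=np.array([-s['tcp_pos'][:2]+[514.2,36.3]]);print('nest tool',nest@R[:2,:2])
o=mask(im,5,20,150,80);o[:150]=0;ys,xs=np.where(o);P=((plane(c,np.c_[xs,ys],63)-s['tcp_pos'])@R)[:,:2].astype(np.float32);print('orange',cv2.minAreaRect(P))
```

```text
foot top [[25.1, -42.5], [24.5, 40.1], [-19.5, 41.8], [-20.2, -43.1]] tabtop [[9.1, -19.2], [9.1, 16.7], [-7.1, 16.5], [-6.6, -19.0]]
knob top [[-18.3, 126.5]] [[521.50376527 165.04194533 103.        ]] knob base [[-16.9, 127.5]]
gold [[70.6, -56.0], [70.6, 53.6], [-68.7, 56.4], [-68.7, -57.5]]
nest tool [[ 0.7573059  -1.07881526]]
orange ((-33.33623123168945, 75.78799438476562), (112.51051330566406, 17.434677124023438), 72.22650146484375)
```

>>> {"method": "play_rows", "body": {
  "steps": [
    {"fingers": 0.65,"x": -0.5,"y": 3.2,"z": 0,"turn": 0},
    {"fingers": 0.65,"x": -0.5,"y": 4,"z": 0,"turn": 0},
    {"fingers": 0.65,"x": -0.5,"y": 4,"z": 0,"turn": 0},
    {"fingers": 0.65,"x": -0.26,"y": 1.5,"z": 0,"turn": 0},
    {"fingers": 0.65,"x": 0,"y": 0,"z": 3,"turn": 0},
    {"fingers": 0.65,"x": 0,"y": 0,"z": 3,"turn": 0},
    {"fingers": 0.65,"x": 0,"y": 0,"z": 3,"turn": 0},
    {"fingers": 0.65,"x": 0,"y": 0,"z": 3,"turn": 0},
    {"fingers": 0.65,"x": 0,"y": 0,"z": 2.1,"turn": 0},
    {"fingers": 0.65,"x": 0,"y": 0,"z": 0,"turn": 0},
    {"fingers": 0.65,"x": 0,"y": 0,"z": 0,"turn": 0},
    {"fingers": 0.1,"x": 0,"y": 0,"z": 0,"turn": 0},
    {"fingers": 0.1,"x": 0,"y": 0,"z": 0,"turn": 0},
    {"fingers": 0.1,"x": 0,"y": 0,"z": 0,"turn": 0},
    {"fingers": 0.1,"x": 0,"y": 0,"z": 0,"turn": 0},
    {"fingers": 0.1,"x": 0,"y": 0,"z": 0,"turn": 0}
  ],
  "squeeze": 25
}}

```text
time_s: 14.7
tcp_pos: [520.9, 166.6, 84.7]
tcp_rot: [-0.146, 3.136, 0.003]
contact_force: [-2.1, 4.9, 4.3]
width: 15.2
grasp_force: 25.7
```

Knob is pinched (15 mm). Swing along the arc.

>>> {"method": "play_rows", "body": {
  "steps": [
    {"fingers": 0.1,"x": 0.98,"y": -0.38,"z": 0,"turn": 0},
    {"fingers": 0.1,"x": 0.93,"y": -0.48,"z": 0,"turn": 0},
    {"fingers": 0.1,"x": 0.88,"y": -0.57,"z": 0,"turn": 0},
    {"fingers": 0.1,"x": 0.81,"y": -0.66,"z": 0,"turn": 0},
    {"fingers": 0.1,"x": 0.74,"y": -0.75,"z": 0,"turn": 0},
    {"fingers": 0.1,"x": 0.65,"y": -0.82,"z": 0,"turn": 0},
    {"fingers": 0.1,"x": 0.57,"y": -0.88,"z": 0,"turn": 0},
    {"fingers": 0.1,"x": 0.47,"y": -0.94,"z": 0,"turn": 0},
    {"fingers": 0.1,"x": 0.37,"y": -0.98,"z": 0,"turn": 0},
    {"fingers": 0.1,"x": 0.27,"y": -1.02,"z": 0,"turn": 0},
    {"fingers": 0.1,"x": 0.16,"y": -1.04,"z": 0,"turn": 0},
    {"fingers": 0.1,"x": 0.05,"y": -1.05,"z": 0,"turn": 0},
    {"fingers": 0.1,"x": 0,"y": 0,"z": 0,"turn": 0},
    {"fingers": 0.1,"x": 0,"y": 0,"z": 0,"turn": 0}
  ]
}}

```text
time_s: 16.1
tcp_pos: [459.3, 64.9, 83.6]
tcp_rot: [0.146, -3.135, -0.004]
contact_force: [-7.2, 5.1, 8.5]
width: 15.2
grasp_force: 26.9
```

>>> {"method": "play_rows", "body": {
  "steps": [
    {"fingers": 0.4,"x": 0,"y": 0,"z": 0,"turn": 0},
    {"fingers": 0.5,"x": 0,"y": 0,"z": 0,"turn": 0},
    {"fingers": 0.5,"x": 0,"y": 0,"z": 0,"turn": 0},
    {"fingers": 0.5,"x": 0,"y": 0,"z": -2,"turn": 0},
    {"fingers": 0.5,"x": 0,"y": 0,"z": -4,"turn": 0},
    {"fingers": 0.5,"x": 0,"y": 0,"z": -4,"turn": 0},
    {"fingers": 0.5,"x": 0,"y": 0,"z": -2,"turn": 0},
    {"fingers": 0,"x": -0.8,"y": 3.6,"z": 0,"turn": 0},
    {"fingers": 0,"x": -0.8,"y": 3.6,"z": 0,"turn": 0},
    {"fingers": 0,"x": -0.8,"y": 3.6,"z": 0,"turn": 0},
    {"fingers": 0,"x": -0.8,"y": 3.6,"z": 0,"turn": 0},
    {"fingers": 0,"x": -0.8,"y": 3.6,"z": 0,"turn": 0},
    {"fingers": 0,"x": -0.8,"y": 3.6,"z": 0,"turn": 0},
    {"fingers": 0,"x": -0.8,"y": 3.6,"z": 0,"turn": 0},
    {"fingers": 0,"x": 0,"y": 0,"z": 0,"turn": 0},
    {"fingers": 0,"x": 0,"y": 0,"z": 0,"turn": 0}
  ]
}}

```text
time_s: 17.7
tcp_pos: [492.9, 320.3, 203.0]
tcp_rot: [0.148, -3.138, 0.001]
contact_force: [-1.2, -0.3, 0.3]
width: -0.1
grasp_force: 0.0
```

Run:
```python
from workcell import *
from h import *
import pickle
s=sense();print(s['time_s'],s['tcp_pos'],s['tcp_rot'],s['width'],s['contact_force'])
c=camera('wrist');t=camera('side');u=camera('top');pickle.dump(dict(wrist=c,side=t,top=u,s=s),open('c7.pkl','wb'))
a=np.hstack([cv2.resize(c['img'],(400,300)),cv2.resize(t['img'][130:280,180:380],(400,300))])
b=cv2.resize(u['img'][120:240,80:400],(800,300))
cv2.imwrite('pics/w7.png',np.vstack([a,b]))
R=Ro.from_rotvec(s['tcp_rot']).as_matrix()
g=mask(c['img'],45,75,150,80)
for st,ce in blobs(g,60): print('green',st,ce,plane(c,ce,36).round(1),((plane(c,ce,36)-s['tcp_pos'])@R).round(1))
for nm,q in(('top',u),('wrist',c)):
    o=mask(q['img'],5,20,150,80)
    for st,ce in blobs(o,60): print(nm,'orange',st,plane(q,ce,63).round(1))
for st,ce in blobs(mask(u['img'],45,75,150,80),25): print('top green',st,ce,plane(u,ce,36).round(1))
```

```text
17.7 [492.94251302 320.31921928 202.96733921] [ 1.48380026e-01 -3.13780515e+00  1.05851351e-03] -0.13374303658364206 [-1.16351336 -0.26691835  0.33340722]
green [248, 147, 29, 30, 680] [261.9, 161.8] [[481.1 335.3  36. ]] [[ 10.3  16.1 167. ]]
top orange [79, 57, 23, 27, 89] [[825.4 448.9  63. ]]
top orange [215, 167, 7, 29, 158] [[510.6  67.6  63. ]]
top green [118, 187, 9, 8, 59] [121.7, 190.7] [[479.8 337.3  36. ]]
top green [116, 274, 6, 8, 35] [118.3, 277.5] [[243.  331.5  36. ]]
```

View pics/w7.png

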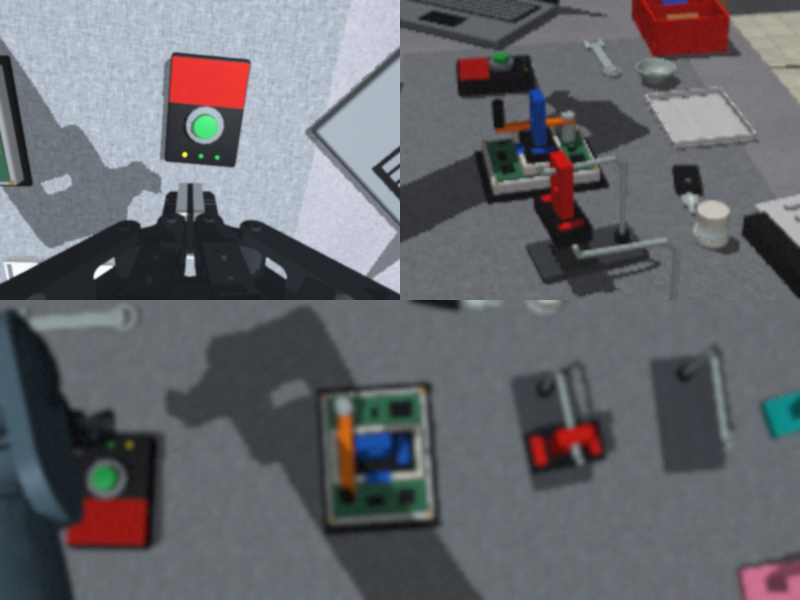

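>>> {"method": "play_rows", "body": {
  "steps": [
    {"fingers": 0,"x": 1,"y": 1.6,"z": 3,"turn": 0},
    {"fingers": 0,"x": 0,"y": 0,"z": 3.5,"turn": 0},
    {"fingers": 0,"x": 0,"y": 0,"z": 3.5,"turn": 0},
    {"fingers": 0,"x": 0,"y": 0,"z": 3,"turn": 0},
    {"fingers": 0,"x": 0,"y": 0,"z": 0.5,"turn": 0},
    {"fingers": 0,"x": 0,"y": 0,"z": 0.5,"turn": 0},
    {"fingers": 0,"x": 0,"y": 0,"z": 0,"turn": 0},
    {"fingers": 0,"x": 0,"y": 0,"z": 0,"turn": 0}
  ]
}}

```text
time_s: 18.65
tcp_pos: [482.9, 335.4, 65.2]
tcp_rot: [-0.146, 3.135, 0.002]
contact_force: [1.1, -0.9, 0.3]
width: -0.3
grasp_force: 0.0
```

Run:
```python
from workcell import *
from h import *
s=sense();print(s['tcp_pos'],s['contact_force'])
c=camera('wrist');R=Ro.from_rotvec(s['tcp_rot']).as_matrix()
for st,ce in blobs(mask(c['img'],45,75,150,80),60):
    for z in(36,44):print('green',st,ce,plane(c,ce,z).round(1),((plane(c,ce,z)-s['tcp_pos'])@R).round(1))
```

```text
[482.87322168 335.36009211  65.20063631] [ 1.13132353 -0.86357785  0.26080456]
green [218, 207, 54, 39, 1277] [244.8, 225.7] [[478.4 334.7  36. ]] [[ 4.6 -0.3 29.2]]
green [218, 207, 54, 39, 1277] [244.8, 225.7] [[475.1 334.3  44. ]] [[ 7.9 -0.3 21.2]]
```

>>> {"method": "play_rows", "body": {
  "steps": [
    {"fingers": 0,"x": 0.1,"y": 0,"z": 0.4,"turn": 0},
    {"fingers": 0,"x": 0,"y": 0,"z": 0.4,"turn": 0},
    {"fingers": 0,"x": 0,"y": 0,"z": 0.4,"turn": 0},
    {"fingers": 0,"x": 0,"y": 0,"z": 0,"turn": 0}
  ]
}}

```text
time_s: 19.1
tcp_pos: [482.4, 335.7, 56.5]
tcp_rot: [-0.148, 3.137, -0.0]
contact_force: [-10.9, -6.8, 31.6]
width: 0.2
grasp_force: 16.0
```

>>> {"method": "play_rows", "body": {
  "steps": [
    {"fingers": 0,"x": 0,"y": 0,"z": -0.4,"turn": 0},
    {"fingers": 0,"x": 0,"y": 0,"z": 0,"turn": 0},
    {"fingers": 0,"x": 0,"y": 0,"z": 0,"turn": 0}
  ]
}}

```text
time_s: 19.4
tcp_pos: [482.2, 335.6, 57.0]
tcp_rot: [-0.146, 3.134, 0.002]
contact_force: [0.5, 0.3, 7.9]
width: -0.2
grasp_force: 4.2
```

>>> {"method": "play_rows", "body": {
  "steps": [
    {"fingers": 0,"x": 0,"y": 0,"z": -0.2,"turn": 0},
    {"fingers": 0,"x": 0,"y": 0,"z": 0,"turn": 0},
    {"fingers": 0,"x": 0,"y": 0,"z": 0,"turn": 0}
  ]
}}

```text
time_s: 19.7
tcp_pos: [481.4, 335.3, 57.9]
tcp_rot: [-0.146, 3.136, 0.001]
contact_force: [2.8, 1.6, 3.7]
width: 0.2
grasp_force: 2.2
```

>>> {"method": "play_rows", "body": {
  "steps": [
    {"fingers": 0,"x": 0,"y": 0,"z": -0.2,"turn": 0},
    {"fingers": 0,"x": 0,"y": 0,"z": 0,"turn": 0},
    {"fingers": 0,"x": 0,"y": 0,"z": 0,"turn": 0}
  ]
}}

```text
time_s: 20.0
tcp_pos: [480.5, 334.9, 59.1]
tcp_rot: [0.146, -3.138, 0.0]
contact_force: [3.2, 1.1, 2.9]
width: 0.2
grasp_force: 1.8
```

>>> {"method": "play_rows", "body": {
  "steps": [
    {"fingers": 0,"x": 0,"y": 0,"z": -0.3,"turn": 0},
    {"fingers": 0,"x": 0,"y": 0,"z": 0,"turn": 0},
    {"fingers": 0,"x": 0,"y": 0,"z": 0,"turn": 0}
  ]
}}

```text
time_s: 20.3
tcp_pos: [479.8, 334.6, 61.7]
tcp_rot: [0.146, -3.137, 0.001]
contact_force: [0.3, -0.2, 2.1]
width: -0.1
grasp_force: 1.0
```

>>> {"method": "play_rows", "body": {
  "steps": [
    {"fingers": 0,"x": 0,"y": 0,"z": -1,"turn": 0},
    {"fingers": 0,"x": 0,"y": 0,"z": -3,"turn": 0},
    {"fingers": 0,"x": 0,"y": 0,"z": -4,"turn": 0},
    {"fingers": 0,"x": 0,"y": 0,"z": -4,"turn": 0},
    {"fingers": 0,"x": 0,"y": 0,"z": -2,"turn": 0},
    {"fingers": 0,"x": 0,"y": 0,"z": 0,"turn": 0},
    {"fingers": 0,"x": 0,"y": 0,"z": 0,"turn": 0},
    {"fingers": 0,"x": 0,"y": 0,"z": 0,"turn": 0}
  ]
}}

```text
time_s: 21.1
tcp_pos: [479.3, 334.3, 200.1]
tcp_rot: [0.146, -3.134, 0.002]
contact_force: [0.1, 0.2, 0.1]
width: -0.1
grasp_force: 0.0
```

Run:
```python
from workcell import *
from h import *
import pickle
u=camera('top');o=mask(u['img'],5,20,150,80)
for st,ce in blobs(o,60): print('orange',st,plane(u,ce,63).round(1))
print(sense()['contact_force']);print(sign_off())
```

```text
orange [79, 57, 23, 27, 97] [[821.9 446.6  63. ]]
orange [214, 167, 8, 29, 170] [[511.4  68.1  63. ]]
[-0.73144555  0.60006349  0.03508972]
the job is handed in; nothing more can be done
None
```

I handed the job in at about 21 s: the blue head is seated in the nest, the hold-down arm is closed over its foot, the start button was pressed fully down and released, and the red head still hangs on its hook; the sign-off returned no verdict.

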